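# Set out the press tooling by height

## Robot

A 6-joint arm with a two-finger parallel gripper is mounted at the origin on a cart in front of the work surface, level with it; the furniture and walls round the work are solid. World frame = base frame: x ahead of the robot, y to its left, z up, the work surface at z = 0. Lengths are in m, angles in rad, forces in N, time in s.
With the tool pointing down it reaches from about 0.325 to 0.775 m from the base axis. Payload 5.5 kg.
Tool frame: the origin (TCP) lies midway between the tips of the shut fingers; the grasp point (between the pads) lies 19 mm behind it (robot.tcp_to_grasp is the z of the grasp point in the tool frame, in m); z points along the fingers, y is the line along which they close (so a half turn about z gives the same grasp; the last joint's range is limited). The gripper opens to 88 mm and grips with 3 to 60 N. Pads are 20 mm wide; open, the fingers measure 115 mm over their backs; the gripper's body (75 mm by 178 mm) begins 61 mm behind the grasp point.
Start: joints at [-1.287, 0.091, 1.231, -0, 1.82, -0.057], TCP at [0.201, -0.566, 0.223] pointing down, gripper open.
Joint ranges: [-2.87, 2.87], [-0.86, 2.18], [0.17, 2.46], [-1.51, 4.65], [0.06, 2.69], [-2.65, 2.65]. Speed limits (rad/s): [2.57, 2.57, 3.01, 3.14, 3.14, 3.14].

## Interface

Orientations are given as [roll, pitch, yaw] about the fixed x, y, z axes, in that order (R = Rz(yaw) Ry(pitch) Rx(roll)).
In Python, from rig import robot gives the robot as it stands.
- The arm moves only by the tool move_arm, never from a script. Its argument "rows" is a list of rows, each an object of numbers: "jaw": the finger opening in cm, from 0 to 8.78; "x", "y", "z": the shift along the tool's x, y, z in cm; "wx", "wy", "wz": the turn, a rotation vector about the tool's x, y, z in rad. A call has 1 to 5 rows; each row shifts and turns the commanded pose from where the row before left it, along the tool's axes as they then stand; what a row does not reach is not made up. A row lasts 1/8 s, in which the tool goes at most 62.5 mm and 10.7 degrees, less where a joint would pass 70% of its speed; a pose out of reach is approached as far as the arm can. A call with a gripper value outside its range is refused whole. The fingers move at their own pace and stop on an object; "newtons" is the grip in N (left out, the last holds). Time passes only in rows, so rows that do not move let the fingers close. It gives the time, the measured TCP pose, the force, the opening and the grip force at its end, in the units of the state.
- robot.get_state(): the state, without advancing time (a new reading comes with each control period).
- robot.camera(name): name is "scene" or "top"; returns a dict with "color" (384x512x3 uint8, red, green, blue), "z_map" (384x512 float32, m along the optical axis (not along the pixel's ray), 0 where there is no reading), "mtx" (3x3 intrinsics, pixels), "dist" ([k1, k2, p1, p2, k3] as OpenCV has them; the pictures are not rectified), "T" (4x4, takes a point from camera to world coordinates). Camera axes: x right, y up, looking along -z (the intrinsics and any distortion apply to the point x, -y, -z); pixel columns grow to the right and rows downward; lengths in m; the calibration is good to about 2 mm. A picture is of the moment at which its call begins.
- robot.hand_in(): hands the job in; it is judged then, once.
The state is a dict: "clock": time; "q": joint angles; "dq": joint speeds; "effort": joint torques, N m; "eef_pos": TCP position; "tcp_rot": TCP orientation; "contact_force": force on the tool from outside, world axes, zero at the start; "torque": the same for the moment, N m; "width": opening from 0.0 (shut) to 1.0 (fully open); "grip_force": force on a finger pad.
Only numpy, scipy, OpenCV 4.12 (cv2) and the standard library are available. Lean on these libraries where they do the work, as an engineer would, in place of code of your own. Each camera call takes 0.05 s, during which the arm holds its last target. There are 200 camera calls.

## Task

Stand the four loose press parts (tooling ring, bronze bush, thick pin, thin tall pin) upright on the row of four black pads, one in the middle of each pad, in order of height: the shortest on the pad next to the red end stop, the tallest at the grey end. Let go of everything, and leave the oil bottle where it stands.

Things in the scene. Friction and masses are not known exactly. Their poses are not given: they have to be found in the camera images.
- pad1: round black rubber pad, 66 mm across, 3 mm thick, fixed on an aluminium strip 80 mm wide, 430 mm long and 4 mm thick that lies on the bench; origin at the centre of the pad's underside, so the pad's top is 3 mm above it and 7 mm above the bench; z up, y along the row towards pad4; one end of the row of four (85 mm from centre to centre)
- pad2: round black rubber pad, 66 mm across, 3 mm thick, fixed on an aluminium strip 80 mm wide, 430 mm long and 4 mm thick that lies on the bench; origin at the centre of the pad's underside, so the pad's top is 3 mm above it and 7 mm above the bench; z up, y along the row towards pad4; the second of the row, between pad1 and pad3
- pad3: round black rubber pad, 66 mm across, 3 mm thick, fixed on an aluminium strip 80 mm wide, 430 mm long and 4 mm thick that lies on the bench; origin at the centre of the pad's underside, so the pad's top is 3 mm above it and 7 mm above the bench; z up, y along the row towards pad4; the third of the row, between pad2 and pad4
- pad4: round black rubber pad, 66 mm across, 3 mm thick, fixed on an aluminium strip 80 mm wide, 430 mm long and 4 mm thick that lies on the bench; origin at the centre of the pad's underside, so the pad's top is 3 mm above it and 7 mm above the bench; z up, y along the row towards the strip's end beyond it; the other end of the row
- red_stop: red end stop, a fixed block 60 mm across the strip, 24 mm along it and 22 mm high (25 mm with its screw heads), on one end of the strip, its centre 69.5 mm beyond the nearest pad's centre; it is at the pad1 end or at the pad4 end from start to start (a like grey block, not listed, is at the other end). Origin at the centre of its underside, 4 mm above the bench
- die_ring: grey steel tooling ring, flat and wide: 62 mm outside, 24 mm high with four dark screw heads on top (sides 22 mm high), about 0.34 kg. Loose, stands upright on the bench at the start among the other three parts, in any order; origin at the centre of its underside, z up. Grip it across the outside
- guide_bush: yellowish bronze guide bush, 45 mm high: a flange 42 mm across and 11 mm high at the bottom, above it a round body 32 mm across. Loose, stands upright on the bench at the start among the other three parts, in any order; origin at the centre of its underside, z up. Grip the round body above the flange
- pin2: thick steel pin, 22 mm across and 100 mm high, about 0.2 kg. Loose, stands upright on the bench at the start among the other three parts, in any order; origin at the centre of its underside, z up. Its top end is a little narrower than the rest
- pin1: thin, tallest steel pin, 17 mm across and 145 mm high, about 0.2 kg. Loose, stands upright on the bench at the start among the other three parts, in any order; origin at the centre of its underside, z up. Its top end is a little narrower than the rest
- oil_bottle: white and yellow oil bottle with a red spout, 48 mm across and 134 mm high, loose, upright near the left end of the strip; a bystander. Origin at the centre of its underside
There are look-alikes about, which are no part of the job. Leave any white look-alike of the pad3 alone.

How it is judged:
At the end, for the whole second after the job is handed in: counted from the pad next to the red stop: tooling ring, bush, thick pin, tall pin, each standing on its pad within 13 mm of the pad's centre, right way up (tilt under 0.08 rad, underside on the pad), at rest and released (((horizontal distance between red_stop and pad1 below 0.12 m and horizontal distance between die_ring and pad1 below 0.013 m and z of die_ring in the frame of pad1 between 0 and 0.007 m and horizontal distance between guide_bush and pad2 below 0.013 m and z of guide_bush in the frame of pad2 between 0 and 0.007 m and horizontal distance between pin2 and pad3 below 0.013 m and z of pin2 in the frame of pad3 between 0 and 0.007 m and horizontal distance between pin1 and pad4 below 0.013 m and z of pin1 in the frame of pad4 between 0 and 0.007 m) or (horizontal distance between red_stop and pad4 below 0.12 m and horizontal distance between die_ring and pad4 below 0.013 m and z of die_ring in the frame of pad4 between 0 and 0.007 m and horizontal distance between guide_bush and pad3 below 0.013 m and z of guide_bush in the frame of pad3 between 0 and 0.007 m and horizontal distance between pin2 and pad2 below 0.013 m and z of pin2 in the frame of pad2 between 0 and 0.007 m and horizontal distance between pin1 and pad1 below 0.013 m and z of pin1 in the frame of pad1 between 0 and 0.007 m)) and angle between each of die_ring, guide_bush, pin2, pin1's own z axis and vertical below 0.08 rad and linear speed of each of die_ring, guide_bush, pin2, pin1 below 0.02 m/s and angular speed of each of die_ring, guide_bush, pin2, pin1 below 0.2 rad/s); the robot touches nothing.
It fails at once if the oil bottle was shifted by more than 25 mm or knocked over (distance of oil_bottle from where it was at the start of the episode above 0.025 m or angle between oil_bottle's own z axis and vertical above 0.4 rad).
It also fails if it takes over 107 s, if anything falls off the work surface, if the arm or the gripper's body presses on something with over 40 N, if the wrist force passes 120 N, or if a joint passes its speed limit or range.

## Working session

There is one attempt and no reset: what is moved stays moved. The work goes in short steps, Python scripts to look and compute and a tool call to move; the robot and the scene stay as the last step left them, time stands still between calls to the robot, and variables do not carry over. Pictures are saved under pics/ and viewed, at most 14 in all, crops included, and the job is handed in when it is done.

Besides the shell and the picture viewer there is one more tool, called after "Emit:" in YAML: its name, and indented under it one key for each argument. move_arm: Moves the arm, as the interface text tells. Its arguments: {"type":"object","properties":{"rows":{"type":"array","items":{"type":"object","properties":{"jaw":{"type":"number"},"x":{"type":"number"},"y":{"type":"number"},"z":{"type":"number"},"wx":{"type":"number"},"wy":{"type":"number"},"wz":{"type":"number"}}}},"newtons":{"type":"number"}},"required":["rows"]}

```bash
ls && mkdir -p pics && cat > h.py <<'E'
import numpy as np, cv2
from rig import robot
def grab(n):
    c=robot.camera(n); np.savez('%s.npz'%n,**c); return c
def ray(c,px):
    p=cv2.undistortPoints(np.array(px,float).reshape(-1,1,2),c['mtx'],c['dist']).reshape(-1,2)
    d=np.c_[p[:,0],-p[:,1],-np.ones(len(p))]
    return c['T'][:3,3],d@c['T'][:3,:3].T
def onplane(c,px,z):
    o,d=ray(c,px); return o+d*((z-o[2])/d[:,2])[:,None]
def cloud(c):
    h,w=c['z_map'].shape; v,u=np.mgrid[:h,:w]
    o,d=ray(c,np.c_[u.ravel(),v.ravel()])
    P=o+d*c['z_map'].reshape(-1,1); P[c['z_map'].ravel()==0]=np.nan
    return P.reshape(h,w,3)
def show(c,f,s=1.5):
    cv2.imwrite(f,cv2.resize(c['color'][:,:,::-1],None,fx=s,fy=s,interpolation=cv2.INTER_CUBIC))
E
python3 - <<'E'
from h import *
for n in('scene','top'):
    c=grab(n); show(c,'pics/%s0.png'%n); print(c['T'].round(3),c['mtx'].round(1).tolist(),c['dist'])
    print(np.isfinite(cloud(c)[...,2]).mean())
print(robot.get_state())
E
```

```text
pics
[[ 0.827  0.437 -0.355  0.243]
 [-0.563  0.657 -0.502 -0.394]
 [ 0.014  0.614  0.789  0.741]
 [ 0.     0.     0.     1.   ]] [[380.5, 0.0, 259.2], [0.0, 380.5, 190.8], [0.0, 0.0, 1.0]] [0.01729435 0.         0.         0.         0.        ]
0.9957021077473959
[[-0.027  0.994 -0.11   0.443]
 [-0.999 -0.03  -0.028  0.062]
 [-0.031  0.109  0.994  0.871]
 [ 0.     0.     0.     1.   ]] [[348.1, 0.0, 250.5], [0.0, 348.1, 186.5], [0.0, 0.0, 1.0]] [-0.10949851  0.          0.          0.          0.        ]
0.995941162109375
{'clock': 0.1, 'q': array([-1.28673501e+00,  9.17754448e-02,  1.23176524e+00, -2.39871311e-05,
        1.81980312e+00, -5.67118642e-02]), 'dq': array([ 0.00069165, -0.00122255, -0.0034916 ,  0.00114053, -0.0001374 ,
       -0.00027744]), 'effort': array([ 2.17189954e-03, -4.47857666e+01, -4.07569563e+01,  6.99752360e-02,
        2.84372288e-02, -1.08929346e-04]), 'eef_pos': array([ 0.20043779, -0.56524432,  0.22162495]), 'tcp_rot': array([-3.13984300e+00, -7.60375186e-05,  3.40767218e-01]), 'contact_force': array([-0.5776299 , -0.41110111, -0.20804036]), 'torque': array([-0.01317229,  0.0101283 ,  0.02550453]), 'grip_force': 0.0, 'width': 0.9982170032828881}
```

View pics/scene0.png

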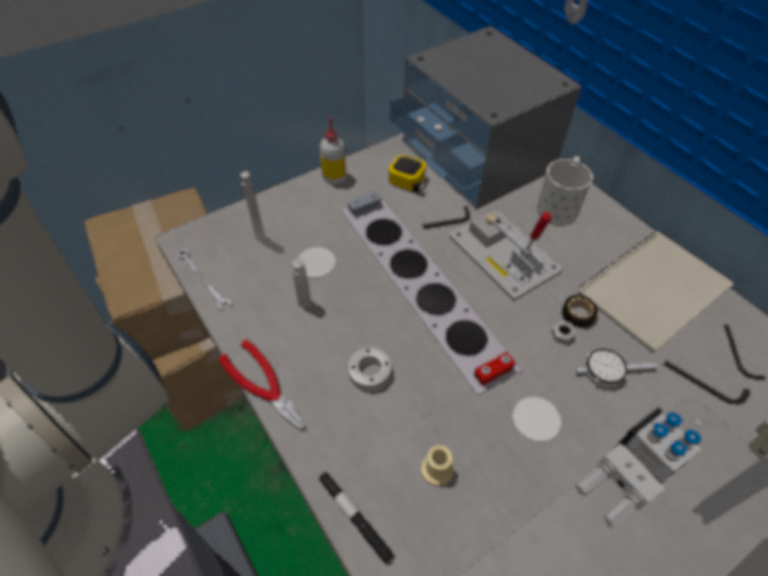

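View pics/top0.png

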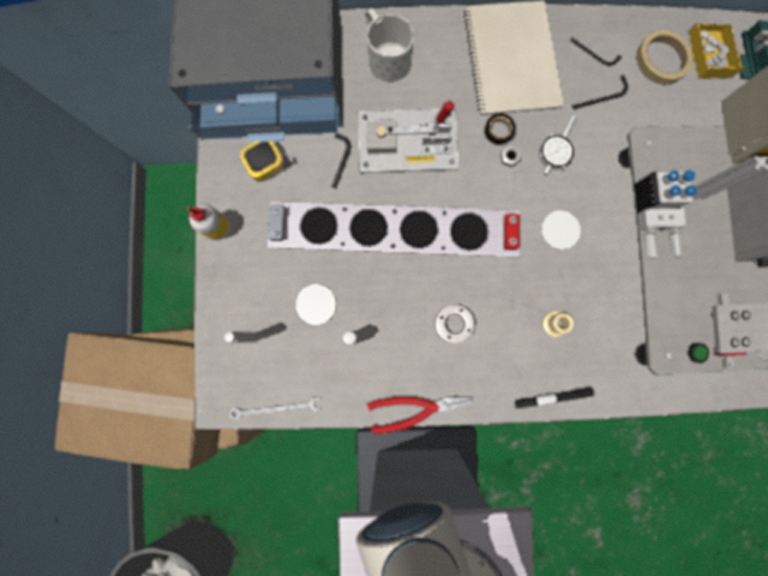

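The scene picture (1.5x) shows the bottle (332,160), tall pin base (258,240), thick pin (302,285), ring (370,368) and bush (438,465). The pads run from (384,232) at the grey end to (466,337) by the red stop (495,368). In the top picture the pads are at (318,225), (368,227), (418,229) and (470,231), with red at the right (-y) end. The pin tops are at (230,337) and (348,338), the ring at (456,323) and the bush at (558,323). The white discs are decoys.

```bash
cat > m.py <<'E'
from h import *
def tri(pa,ca,pb,cb):
    o1,d1=ray(ca,[pa]);o2,d2=ray(cb,[pb]);d1=d1[0]/np.linalg.norm(d1);d2=d2[0]/np.linalg.norm(d2)
    A=np.c_[d1,-d2];t=np.linalg.lstsq(A,o2-o1,rcond=None)[0]
    p,q=o1+d1*t[0],o2+d2*t[1];return (p+q)/2,np.linalg.norm(p-q)
def blobs(m,amin):
    n,l,s,c=cv2.connectedComponentsWithStats(m.astype(np.uint8));return [(c[i],s[i]) for i in range(1,n) if s[i][4]>=amin]
E
python3 - <<'E'
from m import *
T=grab('top');S=grab('scene')
cl={k:cloud(c) for k,c in(('T',T),('S',S))}
# pads: dark pixels in strip
def pads(c,P):
    g=c['color'].max(2); m=(g<60)&(P[...,2]<.03)&(P[...,0]>.42)&(P[...,0]<.6)
    return [(b[0],b[1][4]) for b in blobs(m,150)]
pt=pads(T,cl['T']);ps=pads(S,cl['S'])
for n,l,c in(('T',pt,T),('S',ps,S)):
    for p,a in l: print(n,p.round(1),a,onplane(c,[p],.007).round(4))
for n in 'TS':
    for ((p,a),(q,b)) in [((x),(y)) for x in (pt if n=='T' else []) for y in ps]:
        X,e=tri(p,T,q,S)
        if e<.008 and abs(X[2]-.007)<.02: print('pad tri',X.round(4),round(e,4))
# standing parts: cloud above the bench in the front zone
for n in 'TS':
    P=cl[n]; m=(P[...,2]>.012)&(P[...,2]<.2)&(P[...,0]>.25)&(P[...,0]<.46)&(P[...,1]>-.35)&(P[...,1]<.36)
    for c,s in blobs(m,15):
        u,v,w,h,a=s; sub=P[v:v+h,u:u+w][m[v:v+h,u:u+w]]; zt=np.percentile(sub[:,2],95); tp=sub[sub[:,2]>zt-.008]
        print(n,'px',c.round(0),a,'ztop',zt.round(4),'topmid',((tp.min(0)+tp.max(0))/2).round(4),'med',np.median(tp,0).round(4),'lo',sub.min(0).round(3),'hi',sub.max(0).round(3))
# bottle, tall items
P=cl['S'];m=(P[...,2]>.02)&(P[...,2]<.2)&(P[...,0]>.4)&(P[...,0]<.6)&(P[...,1]>.25)
for c,s in blobs(m,30):
    u,v,w,h,a=s; sub=P[v:v+h,u:u+w][m[v:v+h,u:u+w]];print('b',c.round(),a,sub.min(0).round(3),sub.max(0).round(3))
a=cv2.resize(T['color'][195:245,140:400,::-1],None,fx=3,fy=3,interpolation=cv2.INTER_NEAREST)
b=cv2.resize(S['color'][100:330,130:330,::-1],None,fx=2.0,fy=2.0,interpolation=cv2.INTER_NEAREST)
im=np.zeros((600,800,3),np.uint8);im[:a.shape[0],:a.shape[1]]=a;hb=min(b.shape[0],440);im[155:155+hb,:b.shape[1]]=b[:hb]
cv2.imwrite('pics/crop.png',im)
E
```

```text
T px [435. 230.] 348 ztop 0.0772 topmid [ 0.416  -0.3398  0.0746] med [ 0.4168 -0.3401  0.0751] lo [ 0.373 -0.35   0.061] hi [ 0.459 -0.33   0.08 ]
T px [374. 218.] 88 ztop 0.0454 topmid [ 0.4512 -0.2086  0.0419] med [ 0.4499 -0.2085  0.0435] lo [ 0.443 -0.224  0.012] hi [ 0.46  -0.193  0.046]
T px [303. 222.] 168 ztop 0.0233 topmid [ 0.4457 -0.0397  0.0207] med [ 0.4447 -0.0393  0.0209] lo [ 0.432 -0.069  0.017] hi [ 0.46  -0.01   0.025]
T px [161. 225.] 160 ztop 0.145 topmid [0.4488 0.2917 0.1417] med [0.4479 0.2917 0.1437] lo [0.44  0.283 0.013] hi [0.457 0.298 0.146]
T px [234. 225.] 92 ztop 0.1003 topmid [0.4451 0.1258 0.0987] med [0.4442 0.1248 0.0986] lo [0.435 0.114 0.013] hi [0.455 0.135 0.101]
T px [371. 265.] 238 ztop 0.017 topmid [ 0.3357 -0.1992  0.0151] med [ 0.3362 -0.2051  0.0141] lo [ 0.322 -0.264  0.012] hi [ 0.349 -0.135  0.018]
T px [271. 274.] 264 ztop 0.0155 topmid [0.3175 0.0382 0.0145] med [0.329  0.0392 0.0133] lo [ 0.29  -0.029  0.012] hi [0.345 0.105 0.017]
S px [168. 135.] 299 ztop 0.1436 topmid [0.4494 0.2909 0.1414] med [0.4488 0.2886 0.1434] lo [0.441 0
[... 316 characters left out ...]
241. 248.] 236 ztop 0.0237 topmid [ 0.446  -0.0401  0.0209] med [ 0.4454 -0.045   0.0213] lo [ 0.431 -0.071  0.012] hi [ 0.46  -0.009  0.026]
S px [290. 310.] 176 ztop 0.0456 topmid [ 0.4502 -0.2109  0.0426] med [ 0.4482 -0.2116  0.0441] lo [ 0.441 -0.227  0.012] hi [ 0.46  -0.195  0.047]
S px [238. 345.] 502 ztop 0.0171 topmid [ 0.3353 -0.201   0.0155] med [ 0.3353 -0.2087  0.0145] lo [ 0.321 -0.266  0.012] hi [ 0.349 -0.136  0.019]
S px [330. 372.] 457 ztop 0.0781 topmid [ 0.4236 -0.3411  0.0764] med [ 0.4279 -0.3402  0.0762] lo [ 0.387 -0.35   0.073] hi [ 0.46  -0.332  0.079]
b [95. 19.] 2582 [0.4   0.891 0.02 ] [0.6   0.91  0.177]
b [168. 134.] 284 [0.441 0.281 0.02 ] [0.458 0.298 0.146]
```

View pics/crop.png

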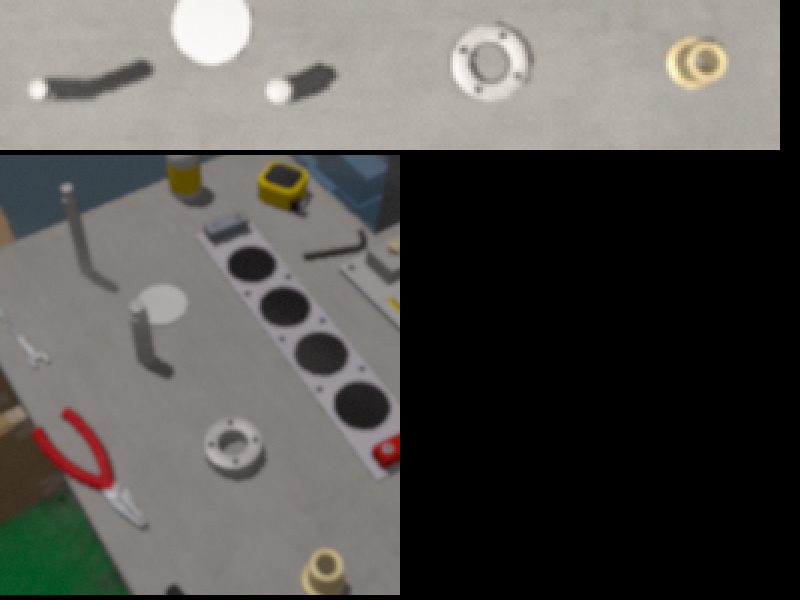

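The crop shows the pin tops at (38,89) and (278,90), the ring at (489,62) and the bush at (697,62). The lower half shows the pads lying farther out than my x limit, so I widen it.

```bash
python3 - <<'E'
from m import *
C={k:dict(np.load(f)) for k,f in(('T','top.npz'),('S','scene.npz'))}
pp={}
for n,c in C.items():
    P=cloud(c); hsv=cv2.cvtColor(c['color'],cv2.COLOR_RGB2HSV)
    m=(c['color'].max(2)<75)&(P[...,2]<.03)&(P[...,0]>.55)&(P[...,0]<.75)&(abs(P[...,1])<.32)
    pp[n]=[b[0] for b in blobs(m,200)]
    for p in pp[n]: print(n,'pad',p.round(1),onplane(c,[p],.007)[0].round(4),'depth z',P[int(p[1]),int(p[0]),2].round(4))
    m=((hsv[...,0]<6)|(hsv[...,0]>174))&(hsv[...,1]>150)&(hsv[...,2]>70)&(P[...,0]>.55)&(P[...,0]<.75)
    for b in blobs(m,30): print(n,'red',onplane(c,[b[0]],.026)[0].round(3),b[1][4])
    m=(P[...,2]>.012)&(P[...,2]<.2)&(P[...,0]>.36)&(P[...,0]<.72)&(P[...,1]>-.3)&(P[...,1]<.5)
    for b,s in blobs(m,15):
        u,v,w,h,a=s; sub=P[v:v+h,u:u+w][m[v:v+h,u:u+w]]; zt=np.percentile(sub[:,2],95); tp=sub[sub[:,2]>zt-.006]
        print(n,'px',b.round(0),a,'zt',zt.round(4),'topmid',((tp.min(0)+tp.max(0))/2).round(4),'lo',sub.min(0).round(3),'hi',sub.max(0).round(3))
for x in pp['T']:
    for y in pp['S']:
        X,e=tri(x,C['T'],y,C['S'])
        if e<.008: print('pad tri',X.round(4),round(e,4))
E
```

```text
T pad [212.2 150.1] [0.6346 0.1812 0.007 ] depth z 0.0077
T pad [245.3 151.2] [0.6289 0.097  0.007 ] depth z 0.0074
T pad [278.8 152.5] [0.6226 0.0127 0.007 ] depth z 0.0078
T pad [312.3 153.9] [ 0.6164 -0.0718  0.007 ] depth z 0.0041
T red [0.659 0.386 0.026] 49
T red [ 0.609 -0.139  0.026] 141
T px [172. 118.] 28 zt 0.0328 topmid [0.7179 0.2825 0.0314] lo [0.715 0.272 0.013] hi [0.72  0.293 0.035]
T px [139. 147.] 443 zt 0.1046 topmid [0.6397 0.3578 0.1161] lo [0.617 0.335 0.012] hi [0.662 0.379 0.134]
T px [184. 148.] 245 zt 0.0286 topmid [0.6404 0.2524 0.0274] lo [0.61  0.238 0.012] hi [0.67  0.266 0.032]
T px [341. 153.] 250 zt 0.028 topmid [ 0.6121 -0.1405  0.0267] lo [ 0.582 -0.155  0.012] hi [ 0.641 -0.127  0.031]
T px [303. 215.] 366 zt 0.0231 topmid [ 0.4624 -0.0402  0.021 ] lo [ 0.432 -0.07   0.013] hi [ 0.493 -0.009  0.025]
T px [373. 215.] 144 zt 0.0455 topmid [ 0.4574 -0.2088  0.0429] lo [ 0.443 -0.225  0.012] hi [ 0.472 -0.193  0.046]
T px [161. 225.] 160 zt 0.145 topmid [0.4488 0.2917 0.1426] lo [0.44  0.283 0.013] hi [0.457 0.298 0.146]
T px [234. 225.] 92 zt 0.1003 
[... 680 characters left out ...]
 203 zt 0.0284 topmid [0.6399 0.2497 0.027 ] lo [0.609 0.236 0.012] hi [0.67  0.263 0.031]
S px [200. 187.] 270 zt 0.1004 topmid [0.4445 0.1248 0.0985] lo [0.433 0.112 0.012] hi [0.455 0.134 0.102]
S px [246. 244.] 476 zt 0.0238 topmid [ 0.4623 -0.0403  0.0219] lo [ 0.431 -0.071  0.012] hi [ 0.492 -0.009  0.026]
S px [329. 245.] 326 zt 0.0291 topmid [ 0.6116 -0.1426  0.027 ] lo [ 0.581 -0.156  0.012] hi [ 0.642 -0.129  0.031]
S px [292. 307.] 281 zt 0.0459 topmid [ 0.4566 -0.2109  0.0437] lo [ 0.441 -0.227  0.012] hi [ 0.472 -0.195  0.047]
pad tri [0.6353 0.1818 0.0032] 0.0001
pad tri [0.6296 0.0973 0.0028] 0.0004
pad tri [0.6232 0.0126 0.0031] 0.0005
pad tri [ 0.6174 -0.0726  0.0019] 0.0001
```

Emit:
move_arm:
  rows:
    - {"wz":0.17,"jaw":8.2}
    - {"wz":0.17}
    - {"x":2.5,"y":-5,"z":0.5}
    - {"x":2.5,"y":-5,"z":0.5}
    - {"x":2.5,"y":-5,"z":0.5}

```text
schema error: expected keys jaw, x, y, z, wx, wy, wz
```

Emit:
move_arm:
  rows:
    - {"x":2.5,"y":-5,"z":0.5}
    - {"x":2.5,"y":-5,"z":0.5}
    - {"x":2.5,"y":-5,"z":0.5}
    - {"x":2.5,"y":-5,"z":0.5}
    - {"x":2.5,"y":-5,"z":0.5}

```text
schema error: expected keys jaw, x, y, z, wx, wy, wz
```

Emit:
move_arm:
  rows:
    - {"x":2.5,"y":-5,"z":0.5}
    - {"x":2.5,"y":-5,"z":0.5}
    - {}
    - {}

```text
schema error: expected keys jaw, x, y, z, wx, wy, wz
```

Emit:
move_arm:
  rows:
    - {"jaw":8.2,"x":0,"y":0,"z":0,"wx":0,"wy":0,"wz":0.17}
    - {"jaw":8.2,"x":0,"y":0,"z":0,"wx":0,"wy":0,"wz":0.17}
    - {"jaw":8.2,"x":2.5,"y":-5,"z":0.5,"wx":0,"wy":0,"wz":0}
    - {"jaw":8.2,"x":2.5,"y":-5,"z":0.5,"wx":0,"wy":0,"wz":0}
    - {"jaw":8.2,"x":2.5,"y":-5,"z":0.5,"wx":0,"wy":0,"wz":0}

```text
clock: 0.82
eef_pos: [0.2759, -0.4139, 0.2072]
tcp_rot: [-3.141, -0.0, 0.0]
contact_force: [0.2, 1.5, 0.8]
width: 0.936
grip_force: 0.0
```

Emit:
move_arm:
  rows:
    - {"jaw":8.2,"x":2.5,"y":-5,"z":0.5,"wx":0,"wy":0,"wz":0}
    - {"jaw":8.2,"x":2.5,"y":-5,"z":0.5,"wx":0,"wy":0,"wz":0}
    - {"jaw":8.2,"x":2.5,"y":-5,"z":0.5,"wx":0,"wy":0,"wz":0}
    - {"jaw":8.2,"x":2.5,"y":-5,"z":0.5,"wx":0,"wy":0,"wz":0}
    - {"jaw":8.2,"x":2.5,"y":-5,"z":0.5,"wx":0,"wy":0,"wz":0}

```text
clock: 1.45
eef_pos: [0.4006, -0.1636, 0.1825]
tcp_rot: [3.141, -0.0, 0.001]
contact_force: [0.1, -0.4, 0.5]
width: 0.934
grip_force: 0.0
```

Emit:
move_arm:
  rows:
    - {"jaw":8.2,"x":2.5,"y":-5,"z":1,"wx":0,"wy":0,"wz":0}
    - {"jaw":8.2,"x":2.5,"y":-5,"z":1,"wx":0,"wy":0,"wz":0}
    - {"jaw":8.2,"x":1.1,"y":-2.4,"z":1,"wx":0,"wy":0,"wz":0}
    - {"jaw":8.2,"x":0,"y":0,"z":2,"wx":0,"wy":0,"wz":0}
    - {"jaw":8.2,"x":0,"y":0,"z":0,"wx":0,"wy":0,"wz":0}

```text
clock: 2.08
eef_pos: [0.4597, -0.0417, 0.1302]
tcp_rot: [-3.141, 0.004, 0.001]
contact_force: [0.9, -0.8, 0.4]
width: 0.933
grip_force: 0.0
```

Emit:
move_arm:
  rows:
    - {"jaw":8.2,"x":0.27,"y":-0.14,"z":5,"wx":0,"wy":0,"wz":0}
    - {"jaw":8.2,"x":0,"y":0,"z":4,"wx":0,"wy":0,"wz":0}
    - {"jaw":8.2,"x":0,"y":0,"z":2,"wx":0,"wy":0,"wz":0}
    - {"jaw":8.2,"x":0,"y":0,"z":1.2,"wx":0,"wy":0,"wz":0}
    - {"jaw":8.2,"x":0,"y":0,"z":0,"wx":0,"wy":0,"wz":0}

```text
clock: 2.7
eef_pos: [0.4635, -0.0406, 0.0105]
tcp_rot: [3.142, 0.001, -0.001]
contact_force: [0.2, 0.2, 0.5]
width: 0.933
grip_force: 0.0
```

Emit:
move_arm:
  newtons: 25
  rows:
    - {"jaw":8.2,"x":-0.1,"y":0,"z":0.5,"wx":0,"wy":0,"wz":0}
    - {"jaw":5.5,"x":0,"y":0,"z":0,"wx":0,"wy":0,"wz":0}
    - {"jaw":5.5,"x":0,"y":0,"z":0,"wx":0,"wy":0,"wz":0}
    - {"jaw":5.5,"x":0,"y":0,"z":0,"wx":0,"wy":0,"wz":0}
    - {"jaw":5.5,"x":0,"y":0,"z":0,"wx":0,"wy":0,"wz":0}

```text
clock: 3.32
eef_pos: [0.4631, -0.0399, 0.0061]
tcp_rot: [3.141, -0.001, 0.001]
contact_force: [-0.2, 0.8, 1.9]
width: 0.688
grip_force: 25.0
```

Emit:
move_arm:
  rows:
    - {"jaw":5.5,"x":0,"y":0,"z":-3,"wx":0,"wy":0,"wz":0}
    - {"jaw":5.5,"x":0,"y":0,"z":-3,"wx":0,"wy":0,"wz":0}
    - {"jaw":5.5,"x":4,"y":0.8,"z":0,"wx":0,"wy":0,"wz":0}
    - {"jaw":5.5,"x":4,"y":0.8,"z":0,"wx":0,"wy":0,"wz":0}
    - {"jaw":5.5,"x":4,"y":0.9,"z":0,"wx":0,"wy":0,"wz":0}

```text
clock: 3.95
eef_pos: [0.5836, -0.0649, 0.0647]
tcp_rot: [-3.141, 0.001, 0.001]
contact_force: [0.5, -0.0, -2.2]
width: 0.684
grip_force: 25.0
```

Emit:
move_arm:
  rows:
    - {"jaw":5.5,"x":3.3,"y":0.8,"z":0,"wx":0,"wy":0,"wz":0}
    - {"jaw":5.5,"x":0,"y":0,"z":0,"wx":0,"wy":0,"wz":0}
    - {"jaw":5.5,"x":0,"y":0,"z":0,"wx":0,"wy":0,"wz":0}

```text
clock: 4.32
eef_pos: [0.6149, -0.0725, 0.0644]
tcp_rot: [-3.141, 0.003, 0.001]
contact_force: [-1.1, -0.9, -3.4]
width: 0.69
grip_force: 25.0
```

Emit:
move_arm:
  rows:
    - {"jaw":5.5,"x":0.15,"y":0,"z":2.5,"wx":0,"wy":0,"wz":0}
    - {"jaw":5.5,"x":0,"y":0,"z":1.7,"wx":0,"wy":0,"wz":0}
    - {"jaw":5.5,"x":0,"y":0,"z":0.5,"wx":0,"wy":0,"wz":0}
    - {"jaw":5.5,"x":0,"y":0,"z":0.3,"wx":0,"wy":0,"wz":0}
    - {"jaw":5.5,"x":0,"y":0,"z":0,"wx":0,"wy":0,"wz":0}

```text
clock: 4.95
eef_pos: [0.6176, -0.0728, 0.0163]
tcp_rot: [3.141, -0.001, 0.001]
contact_force: [0.3, 0.4, -2.6]
width: 0.691
grip_force: 25.0
```

Emit:
move_arm:
  rows:
    - {"jaw":5.5,"x":0,"y":0,"z":0.15,"wx":0,"wy":0,"wz":0}
    - {"jaw":5.5,"x":0,"y":0,"z":0.15,"wx":0,"wy":0,"wz":0}
    - {"jaw":5.5,"x":0,"y":0,"z":0,"wx":0,"wy":0,"wz":0}

```text
clock: 5.32
eef_pos: [0.6177, -0.0728, 0.0132]
tcp_rot: [3.141, -0.001, 0.001]
contact_force: [-0.0, 0.1, -0.0]
width: 0.687
grip_force: 25.0
```

Emit:
move_arm:
  rows:
    - {"jaw":7.2,"x":0,"y":0,"z":0,"wx":0,"wy":0,"wz":0}
    - {"jaw":7.2,"x":0,"y":0,"z":0,"wx":0,"wy":0,"wz":0}
    - {"jaw":7.2,"x":0,"y":0,"z":0,"wx":0,"wy":0,"wz":0}
    - {"jaw":7.2,"x":0,"y":0,"z":-3,"wx":0,"wy":0,"wz":0}
    - {"jaw":7.2,"x":0,"y":0,"z":-5,"wx":0,"wy":0,"wz":0}

```text
clock: 5.95
eef_pos: [0.6159, -0.0725, 0.0909]
tcp_rot: [-3.141, 0.005, 0.001]
contact_force: [0.7, 0.5, 0.3]
width: 0.819
grip_force: 0.0
```

Emit:
move_arm:
  rows:
    - {"jaw":6.2,"x":-4,"y":3.4,"z":-1,"wx":0,"wy":0,"wz":0}
    - {"jaw":6.2,"x":-4,"y":3.4,"z":0,"wx":0,"wy":0,"wz":0}
    - {"jaw":6.2,"x":-4,"y":3.4,"z":0,"wx":0,"wy":0,"wz":0}
    - {"jaw":6.2,"x":-4,"y":3.5,"z":0,"wx":0,"wy":0,"wz":0}
    - {"jaw":6.2,"x":0,"y":0,"z":0,"wx":0,"wy":0,"wz":0}

```text
clock: 6.58
eef_pos: [0.4557, -0.2119, 0.1031]
tcp_rot: [3.141, -0.0, -0.004]
contact_force: [0.6, 0.2, 0.0]
width: 0.708
grip_force: 0.0
```

Emit:
move_arm:
  rows:
    - {"jaw":6.2,"x":0.1,"y":-0.15,"z":3,"wx":0,"wy":0,"wz":0}
    - {"jaw":6.2,"x":0,"y":0,"z":3,"wx":0,"wy":0,"wz":0}
    - {"jaw":6.2,"x":0,"y":0,"z":1.8,"wx":0,"wy":0,"wz":0}
    - {"jaw":6.2,"x":0,"y":0,"z":0.8,"wx":0,"wy":0,"wz":0}
    - {"jaw":6.2,"x":0,"y":0,"z":0,"wx":0,"wy":0,"wz":0}

```text
clock: 7.2
eef_pos: [0.4587, -0.2082, 0.0167]
tcp_rot: [-3.141, 0.0, 0.001]
contact_force: [-0.7, 0.3, -0.6]
width: 0.71
grip_force: 0.0
```

```bash
cat > chk.py <<'E'
from m import *
for n in('top','scene'):
    c=grab(n);P=cloud(c)
    m=(P[...,2]>.014)&(P[...,2]<.2)&(P[...,0]>.55)&(P[...,0]<.70)&(P[...,1]>-.125)&(P[...,1]<.235)
    for b,s in blobs(m,15):
        u,v,w,h,a=s; sub=P[v:v+h,u:u+w][m[v:v+h,u:u+w]]; zt=np.percentile(sub[:,2],95); tp=sub[sub[:,2]>zt-.006]
        print(n,b.round(),a,'zt',zt.round(4),'topmid',((tp.min(0)+tp.max(0))/2).round(4),'lo',sub.min(0).round(3),'hi',sub.max(0).round(3))
E
python3 chk.py
```

```text
top [314. 152.] 391 zt 0.0302 topmid [ 0.6174 -0.0729  0.0289] lo [ 0.586 -0.103  0.014] hi [ 0.648 -0.042  0.033]
```

Emit:
move_arm:
  newtons: 20
  rows:
    - {"jaw":2.7,"x":-0.1,"y":0.1,"z":0,"wx":0,"wy":0,"wz":0}
    - {"jaw":2.7,"x":0,"y":0,"z":0,"wx":0,"wy":0,"wz":0}
    - {"jaw":2.7,"x":0,"y":0,"z":0,"wx":0,"wy":0,"wz":0}
    - {"jaw":2.7,"x":0,"y":0,"z":0,"wx":0,"wy":0,"wz":0}
    - {"jaw":2.7,"x":0,"y":0,"z":0,"wx":0,"wy":0,"wz":0}

```text
clock: 7.92
eef_pos: [0.4576, -0.2096, 0.0169]
tcp_rot: [3.141, -0.0, 0.001]
contact_force: [-0.4, -0.7, 1.1]
width: 0.346
grip_force: 20.0
```

Emit:
move_arm:
  rows:
    - {"jaw":2.7,"x":0,"y":0,"z":-4,"wx":0,"wy":0,"wz":0}
    - {"jaw":2.7,"x":0,"y":0,"z":-4,"wx":0,"wy":0,"wz":0}
    - {"jaw":2.7,"x":2.7,"y":-3.7,"z":0,"wx":0,"wy":0,"wz":0}
    - {"jaw":2.7,"x":2.8,"y":-3.7,"z":0,"wx":0,"wy":0,"wz":0}
    - {"jaw":2.7,"x":2.7,"y":-3.7,"z":0,"wx":0,"wy":0,"wz":0}

```text
clock: 8.55
eef_pos: [0.5398, -0.0971, 0.0962]
tcp_rot: [-3.141, 0.001, 0.0]
contact_force: [0.9, -0.7, -2.6]
width: 0.345
grip_force: 20.0
```

Emit:
move_arm:
  rows:
    - {"jaw":2.7,"x":2.8,"y":-3.7,"z":0,"wx":0,"wy":0,"wz":0}
    - {"jaw":2.7,"x":2.7,"y":-3.7,"z":0,"wx":0,"wy":0,"wz":0}
    - {"jaw":2.7,"x":2.8,"y":-3.7,"z":0,"wx":0,"wy":0,"wz":0}
    - {"jaw":2.7,"x":0,"y":0,"z":0,"wx":0,"wy":0,"wz":0}
    - {"jaw":2.7,"x":0,"y":0,"z":0,"wx":0,"wy":0,"wz":0}

```text
clock: 9.18
eef_pos: [0.6217, 0.0125, 0.0958]
tcp_rot: [3.141, 0.002, 0.001]
contact_force: [0.4, -0.3, -1.0]
width: 0.342
grip_force: 20.0
```

Down 7.2 cm to a target of about 0.024.

Emit:
move_arm:
  rows:
    - {"jaw":2.7,"x":0,"y":0,"z":3,"wx":0,"wy":0,"wz":0}
    - {"jaw":2.7,"x":0,"y":0,"z":2.5,"wx":0,"wy":0,"wz":0}
    - {"jaw":2.7,"x":0,"y":0,"z":0.9,"wx":0,"wy":0,"wz":0}
    - {"jaw":2.7,"x":0,"y":0,"z":0.4,"wx":0,"wy":0,"wz":0}
    - {"jaw":2.7,"x":0,"y":0,"z":0,"wx":0,"wy":0,"wz":0}

```text
clock: 9.8
eef_pos: [0.6226, 0.0123, 0.0296]
tcp_rot: [3.142, -0.001, 0.0]
contact_force: [-0.6, -0.8, -1.9]
width: 0.347
grip_force: 20.0
```

Emit:
move_arm:
  rows:
    - {"jaw":2.7,"x":0,"y":0,"z":0.15,"wx":0,"wy":0,"wz":0}
    - {"jaw":2.7,"x":0,"y":0,"z":0.15,"wx":0,"wy":0,"wz":0}
    - {"jaw":2.7,"x":0,"y":0,"z":0,"wx":0,"wy":0,"wz":0}

```text
clock: 10.18
eef_pos: [0.6223, 0.0128, 0.0257]
tcp_rot: [3.142, -0.0, 0.001]
contact_force: [0.2, 0.3, -1.4]
width: 0.344
grip_force: 20.0
```

Emit:
move_arm:
  rows:
    - {"jaw":2.7,"x":0,"y":0,"z":0.15,"wx":0,"wy":0,"wz":0}
    - {"jaw":2.7,"x":0,"y":0,"z":0,"wx":0,"wy":0,"wz":0}
    - {"jaw":2.7,"x":0,"y":0,"z":0,"wx":0,"wy":0,"wz":0}

```text
clock: 10.55
eef_pos: [0.6223, 0.0127, 0.0241]
tcp_rot: [3.142, 0.0, 0.001]
contact_force: [0.5, 0.3, -2.0]
width: 0.342
grip_force: 20.0
```

Emit:
move_arm:
  rows:
    - {"jaw":2.7,"x":0,"y":0,"z":0.1,"wx":0,"wy":0,"wz":0}
    - {"jaw":2.7,"x":0,"y":0,"z":0,"wx":0,"wy":0,"wz":0}
    - {"jaw":2.7,"x":0,"y":0,"z":0,"wx":0,"wy":0,"wz":0}

```text
clock: 10.92
eef_pos: [0.6225, 0.0128, 0.0239]
tcp_rot: [3.142, -0.001, 0.001]
contact_force: [-2.0, -0.1, 3.8]
width: 0.343
grip_force: 20.0
```

Emit:
move_arm:
  rows:
    - {"jaw":4.8,"x":0,"y":0,"z":0,"wx":0,"wy":0,"wz":0}
    - {"jaw":4.8,"x":0,"y":0,"z":0,"wx":0,"wy":0,"wz":0}
    - {"jaw":4.8,"x":0,"y":0,"z":0,"wx":0,"wy":0,"wz":0}
    - {"jaw":4.8,"x":0,"y":0,"z":-2,"wx":0,"wy":0,"wz":0}
    - {"jaw":4.8,"x":0,"y":0,"z":-5,"wx":0,"wy":0,"wz":0}

```text
clock: 11.55
eef_pos: [0.6206, 0.0128, 0.0918]
tcp_rot: [-3.141, 0.006, 0.001]
contact_force: [0.9, -0.0, -0.2]
width: 0.546
grip_force: 0.0
```

Emit:
move_arm:
  rows:
    - {"jaw":5.5,"x":0,"y":0,"z":-5.5,"wx":0,"wy":0,"wz":0}
    - {"jaw":5.5,"x":-4.4,"y":-2.8,"z":0,"wx":0,"wy":0,"wz":0}
    - {"jaw":5.5,"x":-4.5,"y":-2.8,"z":0,"wx":0,"wy":0,"wz":0}
    - {"jaw":5.5,"x":-4.4,"y":-2.8,"z":0,"wx":0,"wy":0,"wz":0}
    - {"jaw":5.5,"x":-4.5,"y":-2.8,"z":0,"wx":0,"wy":0,"wz":0}

```text
clock: 12.18
eef_pos: [0.4431, 0.1253, 0.1499]
tcp_rot: [-3.141, -0.002, 0.0]
contact_force: [-0.3, 1.7, 0.2]
width: 0.621
grip_force: 0.0
```

Emit:
move_arm:
  rows:
    - {"jaw":5.5,"x":0,"y":0,"z":0,"wx":0,"wy":0,"wz":0}
    - {"jaw":5.5,"x":0,"y":0,"z":0,"wx":0,"wy":0,"wz":0}

```text
clock: 12.42
eef_pos: [0.4448, 0.1246, 0.1496]
tcp_rot: [-3.141, -0.003, 0.001]
contact_force: [0.6, -0.7, -0.1]
width: 0.626
grip_force: 0.0
```

```bash
python3 chk.py; python3 -c "
from m import *
c=dict(np.load('top.npz'));show(c,'pics/t1.png')"
```

```text
top [314. 152.] 386 zt 0.0301 topmid [ 0.6171 -0.0732  0.0285] lo [ 0.586 -0.103  0.015] hi [ 0.648 -0.042  0.033]
top [279. 151.] 143 zt 0.0527 topmid [0.6225 0.0121 0.0513] lo [ 0.604 -0.002  0.014] hi [0.638 0.032 0.055]
scene [291. 192.] 241 zt 0.0521 topmid [0.6219 0.0122 0.0504] lo [ 0.601 -0.007  0.014] hi [0.636 0.027 0.055]
scene [312. 221.] 486 zt 0.0306 topmid [ 0.6165 -0.0729  0.0295] lo [ 0.586 -0.105  0.014] hi [ 0.647 -0.042  0.034]
```

View pics/t1.png

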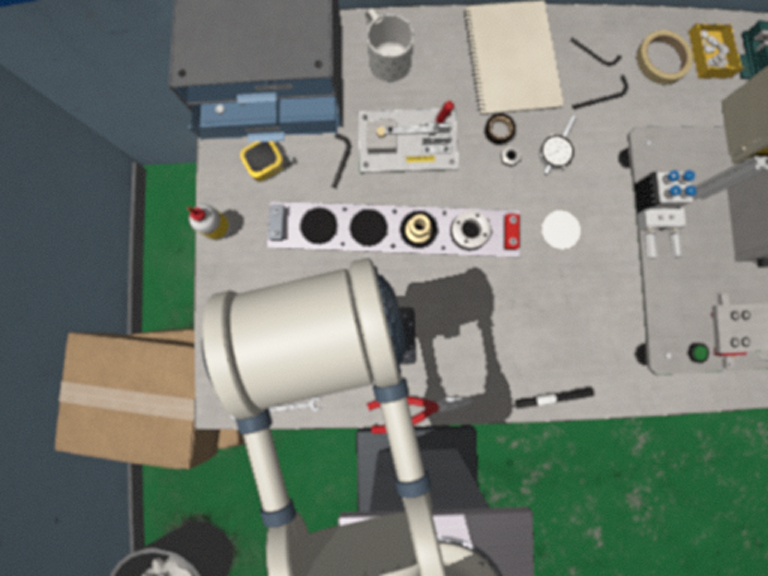

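The picture shows the ring (470,229) and bush (419,229) centred on the two red-end pads, with the arm over the thick pin. Next I go down for that pin.

Emit:
move_arm:
  rows:
    - {"jaw":5.5,"x":0,"y":-0.05,"z":3,"wx":0,"wy":0,"wz":0}
    - {"jaw":5.5,"x":0,"y":0,"z":4,"wx":0,"wy":0,"wz":0}
    - {"jaw":5.5,"x":0,"y":0,"z":3.3,"wx":0,"wy":0,"wz":0}
    - {"jaw":5.5,"x":0,"y":0,"z":0,"wx":0,"wy":0,"wz":0}
    - {"jaw":5.5,"x":0,"y":0,"z":0,"wx":0,"wy":0,"wz":0}

```text
clock: 13.15
eef_pos: [0.4453, 0.1249, 0.0465]
tcp_rot: [-3.141, -0.001, -0.0]
contact_force: [-0.6, -0.7, 0.6]
width: 0.627
grip_force: 0.0
```

Emit:
move_arm:
  newtons: 25
  rows:
    - {"jaw":1.7,"x":0,"y":0,"z":0,"wx":0,"wy":0,"wz":0}
    - {"jaw":1.7,"x":0,"y":0,"z":0,"wx":0,"wy":0,"wz":0}
    - {"jaw":1.7,"x":0,"y":0,"z":0,"wx":0,"wy":0,"wz":0}
    - {"jaw":1.7,"x":0,"y":0,"z":0,"wx":0,"wy":0,"wz":0}
    - {"jaw":1.7,"x":0,"y":0,"z":0,"wx":0,"wy":0,"wz":0}

```text
clock: 13.78
eef_pos: [0.4443, 0.1251, 0.0455]
tcp_rot: [-3.142, -0.001, 0.001]
contact_force: [-0.3, -0.1, 2.9]
width: 0.248
grip_force: 25.0
```

Emit:
move_arm:
  rows:
    - {"jaw":1.7,"x":0,"y":0,"z":-3,"wx":0,"wy":0,"wz":0}
    - {"jaw":1.7,"x":0,"y":0,"z":-2,"wx":0,"wy":0,"wz":0}
    - {"jaw":1.7,"x":3.6,"y":0.6,"z":0,"wx":0,"wy":0,"wz":0}
    - {"jaw":1.7,"x":3.7,"y":0.6,"z":0,"wx":0,"wy":0,"wz":0}
    - {"jaw":1.7,"x":3.7,"y":0.6,"z":0,"wx":0,"wy":0,"wz":0}

```text
clock: 14.4
eef_pos: [0.5554, 0.107, 0.0952]
tcp_rot: [-3.142, -0.0, 0.001]
contact_force: [-0.1, -0.2, -2.8]
width: 0.245
grip_force: 25.0
```

Emit:
move_arm:
  rows:
    - {"jaw":1.7,"x":3.7,"y":0.6,"z":0,"wx":0,"wy":0,"wz":0}
    - {"jaw":1.7,"x":3.7,"y":0.5,"z":0,"wx":0,"wy":0,"wz":0}
    - {"jaw":1.7,"x":0,"y":0,"z":0,"wx":0,"wy":0,"wz":0}
    - {"jaw":1.7,"x":0,"y":0,"z":2,"wx":0,"wy":0,"wz":0}
    - {"jaw":1.7,"x":0,"y":0,"z":0,"wx":0,"wy":0,"wz":0}

```text
clock: 15.02
eef_pos: [0.6259, 0.0964, 0.0721]
tcp_rot: [3.141, 0.005, 0.001]
contact_force: [-0.9, 0.2, -1.5]
width: 0.249
grip_force: 25.0
```

Emit:
move_arm:
  rows:
    - {"jaw":1.7,"x":0,"y":0,"z":1,"wx":0,"wy":0,"wz":0}
    - {"jaw":1.7,"x":0,"y":0,"z":0.6,"wx":0,"wy":0,"wz":0}
    - {"jaw":1.7,"x":0,"y":0,"z":0,"wx":0,"wy":0,"wz":0}
    - {"jaw":1.7,"x":0,"y":0,"z":0,"wx":0,"wy":0,"wz":0}

```text
clock: 15.52
eef_pos: [0.6284, 0.0963, 0.0595]
tcp_rot: [-3.142, -0.001, 0.001]
contact_force: [-0.1, -0.4, -1.9]
width: 0.244
grip_force: 25.0
```

Emit:
move_arm:
  rows:
    - {"jaw":1.7,"x":0,"y":0,"z":0.3,"wx":0,"wy":0,"wz":0}
    - {"jaw":1.7,"x":0,"y":0,"z":0.2,"wx":0,"wy":0,"wz":0}
    - {"jaw":1.7,"x":0,"y":0,"z":0.1,"wx":0,"wy":0,"wz":0}
    - {"jaw":1.7,"x":0,"y":0,"z":0,"wx":0,"wy":0,"wz":0}
    - {"jaw":1.7,"x":0,"y":0,"z":0,"wx":0,"wy":0,"wz":0}

```text
clock: 16.15
eef_pos: [0.6283, 0.0962, 0.0532]
tcp_rot: [3.142, -0.0, 0.001]
contact_force: [1.8, -0.7, -1.5]
width: 0.251
grip_force: 25.0
```

Emit:
move_arm:
  rows:
    - {"jaw":1.7,"x":0,"y":0,"z":0.1,"wx":0,"wy":0,"wz":0}
    - {"jaw":1.7,"x":0,"y":0,"z":0,"wx":0,"wy":0,"wz":0}
    - {"jaw":1.7,"x":0,"y":0,"z":0,"wx":0,"wy":0,"wz":0}

```text
clock: 16.52
eef_pos: [0.6284, 0.0962, 0.0525]
tcp_rot: [-3.141, -0.001, 0.001]
contact_force: [0.1, 0.3, 0.9]
width: 0.245
grip_force: 25.0
```

Emit:
move_arm:
  rows:
    - {"jaw":4.5,"x":0,"y":0,"z":0,"wx":0,"wy":0,"wz":0}
    - {"jaw":4.5,"x":0,"y":0,"z":0,"wx":0,"wy":0,"wz":0}
    - {"jaw":4.5,"x":0,"y":0,"z":0,"wx":0,"wy":0,"wz":0}
    - {"jaw":4.5,"x":0,"y":0,"z":0,"wx":0,"wy":0,"wz":0}
    - {"jaw":4.5,"x":0,"y":0,"z":-2,"wx":0,"wy":0,"wz":0}

```text
clock: 17.15
eef_pos: [0.627, 0.0961, 0.0707]
tcp_rot: [3.141, 0.004, 0.001]
contact_force: [0.2, 0.0, 1.0]
width: 0.511
grip_force: 0.0
```

Emit:
move_arm:
  rows:
    - {"jaw":5.5,"x":0,"y":0,"z":-3,"wx":0,"wy":0,"wz":0}
    - {"jaw":5.5,"x":0,"y":0,"z":-4,"wx":0,"wy":0,"wz":0}
    - {"jaw":5.5,"x":0,"y":0,"z":-4,"wx":0,"wy":0,"wz":0}
    - {"jaw":5.5,"x":0,"y":0,"z":-0.5,"wx":0,"wy":0,"wz":0}
    - {"jaw":5.5,"x":-3.6,"y":-3.9,"z":0,"wx":0,"wy":0,"wz":0}

```text
clock: 17.77
eef_pos: [0.5932, 0.1336, 0.1871]
tcp_rot: [3.141, -0.001, -0.003]
contact_force: [-0.1, 0.5, -0.8]
width: 0.623
grip_force: 0.0
```

Emit:
move_arm:
  rows:
    - {"jaw":5.5,"x":-3.6,"y":-3.9,"z":0,"wx":0,"wy":0,"wz":0}
    - {"jaw":5.5,"x":-3.6,"y":-3.9,"z":0,"wx":0,"wy":0,"wz":0}
    - {"jaw":5.5,"x":-3.6,"y":-3.9,"z":0,"wx":0,"wy":0,"wz":0}
    - {"jaw":5.5,"x":-3.6,"y":-3.9,"z":0,"wx":0,"wy":0,"wz":0}
    - {"jaw":5.5,"x":0,"y":0,"z":0,"wx":0,"wy":0,"wz":0}

```text
clock: 18.4
eef_pos: [0.4457, 0.2933, 0.1869]
tcp_rot: [-3.141, 0.001, 0.006]
contact_force: [-0.3, 0.4, 0.0]
width: 0.628
grip_force: 0.0
```

Emit:
move_arm:
  rows:
    - {"jaw":5.5,"x":0,"y":0,"z":0,"wx":0,"wy":0,"wz":0}

```text
clock: 18.52
eef_pos: [0.4482, 0.2907, 0.1867]
tcp_rot: [3.141, 0.0, 0.001]
contact_force: [-0.2, 0.1, 0.1]
width: 0.628
grip_force: 0.0
```

```bash
python3 chk.py
```

```text
top [244. 146.] 132 zt 0.1075 topmid [0.6282 0.0965 0.1057] lo [0.618 0.086 0.017] hi [0.637 0.107 0.109]
top [314. 152.] 392 zt 0.0304 topmid [ 0.6173 -0.0732  0.0285] lo [ 0.586 -0.103  0.014] hi [ 0.648 -0.042  0.033]
top [279. 150.] 141 zt 0.0525 topmid [0.622  0.012  0.0512] lo [ 0.606 -0.002  0.014] hi [0.637 0.028 0.055]
scene [273. 161.] 268 zt 0.1066 topmid [0.6287 0.0962 0.1049] lo [0.617 0.084 0.014] hi [0.639 0.106 0.109]
scene [291. 192.] 244 zt 0.0525 topmid [0.6207 0.0128 0.0506] lo [ 0.603 -0.006  0.014] hi [0.64  0.029 0.055]
scene [312. 221.] 490 zt 0.0307 topmid [ 0.6162 -0.0728  0.0294] lo [ 0.586 -0.104  0.014] hi [ 0.647 -0.042  0.034]
```

Thick pin stands right. Now the tall pin: descend to TCP z of about 0.082.

Emit:
move_arm:
  rows:
    - {"jaw":5.5,"x":0.05,"y":0,"z":3,"wx":0,"wy":0,"wz":0}
    - {"jaw":5.5,"x":0,"y":0,"z":4,"wx":0,"wy":0,"wz":0}
    - {"jaw":5.5,"x":0,"y":0,"z":3.4,"wx":0,"wy":0,"wz":0}
    - {"jaw":5.5,"x":0,"y":0,"z":0,"wx":0,"wy":0,"wz":0}
    - {"jaw":5.5,"x":0,"y":0,"z":0,"wx":0,"wy":0,"wz":0}

```text
clock: 19.25
eef_pos: [0.4496, 0.2908, 0.0846]
tcp_rot: [-3.141, -0.001, -0.0]
contact_force: [-0.7, 1.8, 0.5]
width: 0.625
grip_force: 0.0
```

Emit:
move_arm:
  newtons: 25
  rows:
    - {"jaw":1.2,"x":0,"y":0,"z":0,"wx":0,"wy":0,"wz":0}
    - {"jaw":1.2,"x":0,"y":0,"z":0,"wx":0,"wy":0,"wz":0}
    - {"jaw":1.2,"x":0,"y":0,"z":0,"wx":0,"wy":0,"wz":0}
    - {"jaw":1.2,"x":0,"y":0,"z":0,"wx":0,"wy":0,"wz":0}
    - {"jaw":1.2,"x":0,"y":0,"z":0,"wx":0,"wy":0,"wz":0}

```text
clock: 19.88
eef_pos: [0.4486, 0.2912, 0.0833]
tcp_rot: [-3.142, -0.0, 0.001]
contact_force: [0.7, 0.1, 0.6]
width: 0.185
grip_force: 25.0
```

Emit:
move_arm:
  rows:
    - {"jaw":1.2,"x":0,"y":0,"z":-2,"wx":0,"wy":0,"wz":0}
    - {"jaw":1.2,"x":0,"y":0,"z":-2,"wx":0,"wy":0,"wz":0}
    - {"jaw":1.2,"x":3.1,"y":1.8,"z":0,"wx":0,"wy":0,"wz":0}
    - {"jaw":1.2,"x":3.1,"y":1.8,"z":0,"wx":0,"wy":0,"wz":0}
    - {"jaw":1.2,"x":3.1,"y":1.9,"z":0,"wx":0,"wy":0,"wz":0}

```text
clock: 20.5
eef_pos: [0.543, 0.2359, 0.1251]
tcp_rot: [-3.141, -0.002, 0.001]
contact_force: [-0.0, -0.4, -1.1]
width: 0.189
grip_force: 25.0
```

Emit:
move_arm:
  rows:
    - {"jaw":1.2,"x":3.1,"y":1.8,"z":0,"wx":0,"wy":0,"wz":0}
    - {"jaw":1.2,"x":3.1,"y":1.8,"z":0,"wx":0,"wy":0,"wz":0}
    - {"jaw":1.2,"x":3.0,"y":1.9,"z":0,"wx":0,"wy":0,"wz":0}
    - {"jaw":1.2,"x":0,"y":0,"z":0,"wx":0,"wy":0,"wz":0}
    - {"jaw":1.2,"x":0,"y":0,"z":0,"wx":0,"wy":0,"wz":0}

```text
clock: 21.12
eef_pos: [0.6335, 0.1816, 0.124]
tcp_rot: [-3.141, -0.0, 0.001]
contact_force: [-0.7, 0.7, -2.4]
width: 0.193
grip_force: 25.0
```

Emit:
move_arm:
  rows:
    - {"jaw":1.2,"x":0,"y":0,"z":1.5,"wx":0,"wy":0,"wz":0}
    - {"jaw":1.2,"x":0,"y":0,"z":1.0,"wx":0,"wy":0,"wz":0}
    - {"jaw":1.2,"x":0,"y":0,"z":0.2,"wx":0,"wy":0,"wz":0}
    - {"jaw":1.2,"x":0,"y":0,"z":0,"wx":0,"wy":0,"wz":0}
    - {"jaw":1.2,"x":0,"y":0,"z":0,"wx":0,"wy":0,"wz":0}

```text
clock: 21.75
eef_pos: [0.6338, 0.1814, 0.0967]
tcp_rot: [-3.141, -0.001, 0.001]
contact_force: [-0.6, 0.7, -2.7]
width: 0.188
grip_force: 25.0
```

Emit:
move_arm:
  rows:
    - {"jaw":1.2,"x":0,"y":0,"z":0.3,"wx":0,"wy":0,"wz":0}
    - {"jaw":1.2,"x":0,"y":0,"z":0.2,"wx":0,"wy":0,"wz":0}
    - {"jaw":1.2,"x":0,"y":0,"z":0.1,"wx":0,"wy":0,"wz":0}
    - {"jaw":1.2,"x":0,"y":0,"z":0,"wx":0,"wy":0,"wz":0}
    - {"jaw":1.2,"x":0,"y":0,"z":0,"wx":0,"wy":0,"wz":0}

```text
clock: 22.38
eef_pos: [0.6337, 0.1812, 0.0903]
tcp_rot: [3.142, -0.0, 0.001]
contact_force: [-0.9, -0.3, 0.7]
width: 0.187
grip_force: 25.0
```

Emit:
move_arm:
  rows:
    - {"jaw":4,"x":0,"y":0,"z":0,"wx":0,"wy":0,"wz":0}
    - {"jaw":4,"x":0,"y":0,"z":0,"wx":0,"wy":0,"wz":0}
    - {"jaw":4,"x":0,"y":0,"z":0,"wx":0,"wy":0,"wz":0}
    - {"jaw":4,"x":0,"y":0,"z":0,"wx":0,"wy":0,"wz":0}
    - {"jaw":4,"x":0,"y":0,"z":-2,"wx":0,"wy":0,"wz":0}

```text
clock: 23.0
eef_pos: [0.6325, 0.181, 0.1086]
tcp_rot: [3.141, 0.004, 0.001]
contact_force: [-0.4, -0.3, 0.1]
width: 0.457
grip_force: 0.0
```

Emit:
move_arm:
  rows:
    - {"jaw":4,"x":0,"y":0,"z":-3,"wx":0,"wy":0,"wz":0}
    - {"jaw":4,"x":0,"y":0,"z":-4,"wx":0,"wy":0,"wz":0}
    - {"jaw":4,"x":0,"y":0,"z":-3,"wx":0,"wy":0,"wz":0}
    - {"jaw":4,"x":-3.5,"y":0,"z":0,"wx":0,"wy":0,"wz":0}
    - {"jaw":4,"x":-4,"y":0,"z":0,"wx":0,"wy":0,"wz":0}

```text
clock: 23.62
eef_pos: [0.5584, 0.1812, 0.2122]
tcp_rot: [-3.141, -0.002, 0.0]
contact_force: [0.5, 1.1, -0.2]
width: 0.456
grip_force: 0.0
```

Emit:
move_arm:
  rows:
    - {"jaw":4,"x":-4,"y":0,"z":0,"wx":0,"wy":0,"wz":0}
    - {"jaw":4,"x":-4,"y":0,"z":0,"wx":0,"wy":0,"wz":0}
    - {"jaw":4,"x":0,"y":0,"z":0,"wx":0,"wy":0,"wz":0}
    - {"jaw":4,"x":0,"y":0,"z":0,"wx":0,"wy":0,"wz":0}

```text
clock: 24.12
eef_pos: [0.4794, 0.1812, 0.2116]
tcp_rot: [-3.141, -0.003, 0.001]
contact_force: [0.0, -0.3, -1.0]
width: 0.457
grip_force: 0.0
```

```bash
python3 chk.py; python3 -c "
from m import *
c=dict(np.load('scene.npz'));show(c,'pics/s2.png')"
```

```text
top [207. 142.] 151 zt 0.1516 topmid [0.6351 0.1812 0.1497] lo [0.626 0.173 0.017] hi [0.642 0.189 0.153]
top [244. 146.] 132 zt 0.1075 topmid [0.6281 0.0966 0.1054] lo [0.618 0.086 0.019] hi [0.637 0.107 0.108]
top [314. 152.] 388 zt 0.0302 topmid [ 0.6173 -0.0731  0.0285] lo [ 0.586 -0.103  0.014] hi [ 0.648 -0.042  0.033]
top [279. 151.] 146 zt 0.0524 topmid [0.6222 0.0121 0.0506] lo [ 0.602 -0.005  0.015] hi [0.637 0.03  0.054]
scene [256. 131.] 283 zt 0.1506 topmid [0.6345 0.1803 0.1489] lo [0.625 0.171 0.015] hi [0.643 0.187 0.153]
scene [273. 160.] 265 zt 0.1066 topmid [0.629  0.0952 0.1049] lo [0.617 0.084 0.014] hi [0.639 0.104 0.109]
scene [291. 192.] 240 zt 0.0526 topmid [0.6207 0.0129 0.0507] lo [ 0.604 -0.007  0.014] hi [0.638 0.028 0.054]
scene [312. 221.] 491 zt 0.0306 topmid [ 0.616  -0.0734  0.029 ] lo [ 0.585 -0.105  0.014] hi [ 0.647 -0.043  0.033]
```

View pics/s2.png

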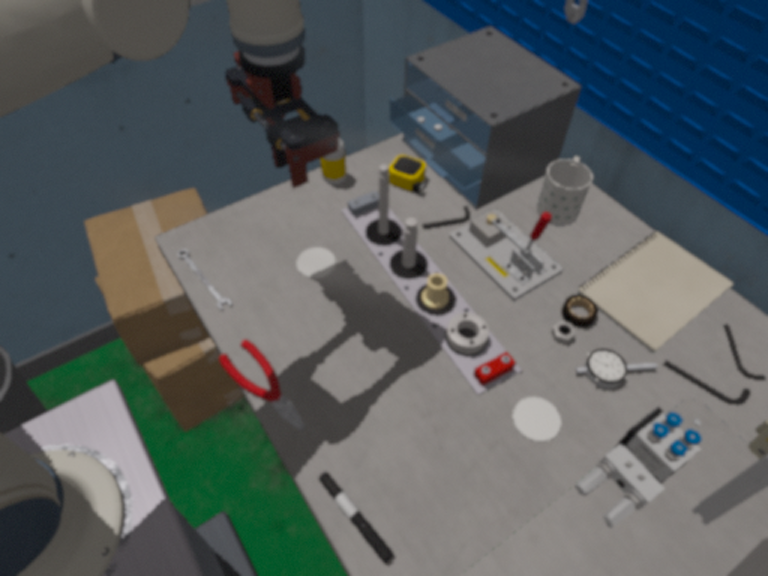

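The picture shows all four parts upright and centred: ring (467,332) by the red stop, bush (436,292), thick pin (409,245), tall pin (384,200). The bottle (333,160) has not moved and the gripper is clear.

```bash
python3 -c "
from rig import robot
print(robot.hand_in())"
```

```text
the job is handed in; nothing more can be done
None
```

The job is handed in (no verdict was returned): ring, bush, thick pin and tall pin stand upright in that order from the red stop, each measured within about 2 mm of its pad's centre, with everything released, the bottle untouched and about 24 s used.

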